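Roll a surge arrester barrel up to its earth shoe and seat it

TASK

Roll the loose surge arrester barrel along its tray by pushing on its side, without lifting it, until it lies square against the contact pad of the earth shoe, and do not bump or shift the shoe, which is already set and is held only by friction. Then press the barrel steadily against the pad with about 6 N for a good second to seat the contact, and back away gently so that the barrel stays at the shoe and does not roll back. Leave the router, splitter, screwdriver and tub where they are.

Things in the scene. Friction and masses are not known exactly. Their poses are not given: they have to be found in the camera images.
- tray: Fixed aluminium trough, 260 mm long (its x, the rolling direction), 124 mm wide (y). Origin: centre of its underside. Floor top 6 mm above the origin; side rails 6 mm thick, tops at 18 mm, 112 mm between them; -x end open, +x end has a wall 30 mm high at x = 130 to 136 mm. The barrel is rolled towards +x.
- shoe: Steel block, 25 mm thick (x), 90 wide, top 37 above the tray floor (screw to 44). Origin: foot of its face, mid-width, on the floor; axes as the tray's, face looks to -x. A flat brass contact pad, 76 wide, 28 high, stands 2 to 10 mm out of the face, set anew each time: find it by feel. Shoe slides along x, held by friction alone: it slips at 12 N; a shift of over 2 to 3 mm spoils it.
- tube: Loose barrel, slippery polished nickel cylinder 36 mm in diameter, 80 mm long, plus a thin 6 mm brass stub on each end; about 0.25 kg. Origin at its centre, 18 mm above the tray floor; axis = its y (x, z turn as it rolls). Starts in the tray's -x half, up to 0.1 rad askew. Rolls at about 1 N, more if it rubs a rail, coasts a little if pushed fast. Seated: centre 18 mm before the pad.
- router: Bystander: flat black router box, 140 x 240 x 42 mm with two thin look-only aerials 90 mm above its top and yellow sockets on one side; origin at the centre of its underside. Loose; stands beside the far end of the tray.
- splitter: Bystander: small aluminium coax splitter box, 50 x 40 x 18 mm with short brass sockets 14 mm long on two sides; origin at the centre of its underside. Loose, beside the tray.
- driver: Bystander: screwdriver lying loose beside the tray, on the other side from the splitter; origin under its middle.
- tub: Bystander: empty grey plastic bowl, 80 mm across, 50 mm high; origin at the centre of its underside. Loose, beyond the tray's open end.
Not all that is in view belongs to the job. Of the things like the tube, leave any that is pink or turquoise; of the rest the smaller one is meant.

How it is judged (in metres and radians):
On the way, in this order (a step that is already met when the one before it is completed fails the run):
1. the barrel has rolled at least a fifth of a turn along the tray, down on the floor and not yet touching the shoe or its pad (angle between tube's own z axis and vertical above 1.2 rad and z of tube in the frame of tray below 0.029 m and contact force between tube and shoe below 0.2 N).
2. the barrel lies square against the pad and is pressed on it with 3 to 9 N, kept up for 1 s (contact force between tube and shoe between 3 and 9 N and x of tube in the frame of shoe above -0.031 m and angle between the y axis of tube and the y axis of shoe, either way round below 0.06 rad), for 1 s.
At the end, for the whole second after the job is handed in: The barrel lies at rest on the tray floor, released, its centre 17 to 31 mm before the shoe's face (18 mm radius, 2 to 10 mm of pad, 3 mm spare), square to it within 0.06 rad; the shoe is within 3 mm of where it was set (x of tube in the frame of shoe between -0.031 and -0.017 m and z of tube in the frame of shoe between 0.015 and 0.021 m and angle between the y axis of tube and the y axis of shoe, either way round below 0.06 rad and distance of shoe from where it was at the start of the episode below 0.003 m and linear speed of tube below 0.01 m/s); the robot touches nothing.
It fails at once if the shoe is shifted more than 3 mm (overrun) (distance of shoe from where it was at the start of the episode above 0.003 m).
It fails at once if the barrel is bumped or pressed on the shoe with more than 20 N (contact force between tube and shoe above 20 N).
It fails at once if the barrel is lifted more than 6 mm off the tray floor (z of tube in the frame of tray above 0.03 m).
It fails at once if a bystander is moved more than 15 mm (distance of any of router, splitter, driver, tub from where it was at the start of the episode above 0.015 m).
It also fails if it takes over 53 s, if anything falls off the work surface, if the arm or the gripper's body presses on something with over 40 N, if the wrist force passes 120 N, or if a joint passes its speed limit or range.

ROBOT

A 6-joint arm with a two-finger parallel gripper is mounted at the origin on the work surface. World frame = base frame: x ahead of the robot, y to its left, z up, the work surface at z = 0. Lengths are in mm, angles in rad, forces in N, time in s.
With the tool pointing down it reaches from about 400 to 925 mm from the base axis. Payload 12.5 kg.
Tool frame: the origin (TCP) lies at the centre of the arm's flange, where the gripper is bolted on; the fingertips stand 190 mm ahead of it and the grasp point (between the pads) lies 171 mm ahead of it; z points along the fingers, y is the line along which they close (so a half turn about z gives the same grasp; the last joint's range is limited). The gripper opens to 95 mm and grips with 3 to 60 N. Pads are 20 mm wide; open, the fingers measure 119 mm over their backs; the gripper's body (75 mm by 180 mm) begins 59 mm behind the grasp point.
Start: joints at [1.24, 0.491, 1.559, -0, 1.092, -0.106], TCP at [139.295, 609.28, 404.761] pointing down, gripper open.
Joint ranges: [-3.1, 3.1], [-0.84, 2.19], [0.05, 2.79], [-1.13, 4.28], [0.06, 2.93], [-2.69, 2.69]. Speed limits (rad/s): [2.22, 2.22, 2.79, 3.14, 3.14, 3.14].

INTERFACE

Orientations are given as [roll, pitch, yaw] about the fixed x, y, z axes, in that order (R = Rz(yaw) Ry(pitch) Rx(roll)).
In Python, from cell import env, read_camera, search_frame, cut_out gives the robot as it stands. The module is installed in compiled form; this text tells all that it offers.
- The arm moves only by the tool move_arm, never from a script. Its argument "commands" is a list of rows, each a list of 3 entries, a list of its own where there are three numbers: the shift along the world's x, y, z normalised to -1 to 1, where 1 is 0.03 m, then the turn about the world's z normalised to -1 to 1, where 1 is 0.08 rad, then the opening, from -1 (shut) to 1 (fully open), so that 0 is half open. A call has 1 to 20 rows; each row shifts and turns the commanded pose from where the row before left it; what a row does not reach is not made up. A row lasts 1/12 s, in which the tool goes at most 41.7 mm and 7.16 degrees, less where a joint would pass 70% of its speed; a pose out of reach is approached as far as the arm can. A call with a number of a shift or a turn outside -1 to 1 is refused whole. A call with a gripper value outside its range is refused whole. The fingers move at their own pace and stop on an object; the grip force is fixed at half the most. Time passes only in rows, so rows that do not move let the fingers close. It gives the time, the measured TCP pose, the force, the opening and the grip force at its end, in the units of the state.
- env.state(): the state, without advancing time (a new reading comes with each control period).
- read_camera(name): name is "scene" or "top" or "wrist"; returns a dict with "image" (480x640x3 uint8, red, green, blue), "fx", "fy", "cx", "cy" (pixels), "rvec" (rotation vector, rad) and "tvec" (3), from world to camera coordinates, as OpenCV has them. Camera axes: x right, y down, z forward; pixel columns grow to the right and rows downward; lengths in mm; the calibration is good to about 2 mm. A picture is of the moment at which its call begins. There is no depth.
- env.job_done(): hands the job in; it is judged then, once.
Trained networks look in a picture, given as the dict that the camera call returned (one of the last four; its "shot" number tells which), for a name from the list of things; names that differ only in an ending like _2 or _b are one class to them, and where a whole thing is asked for, a point or a joint stands for the part that bears it (a point fixed in the world has none). Each returns a list of dicts, best first, with "confidence" (0 to 1); they miss things now and then, are a little off and sometimes report something else, mostly with a low value. They report only what shows in the picture. A call takes as long as a camera call. They do not tell look-alikes from the thing itself.
- search_frame(thing, picture): "at" ([column, row] in pixels, amid what is visible of it).
- cut_out(thing, picture): "region" (480x640 bool, what is visible of it) and "at" ([column, row] in pixels, amid what is visible of it).
The state is a dict: "t": time; "joints": joint angles; "qvel": joint speeds; "tau": joint torques, N m; "eef_pos": TCP position; "tcp_rot": TCP orientation; "ft_force": force on the tool from outside, world axes, zero at the start; "moment": the same for the moment, N m; "opening": opening from 0.0 (shut) to 1.0 (fully open); "grip_force": force on a finger pad.
Only numpy, scipy, OpenCV 4.12 (cv2) and the standard library are available. Lean on these libraries where they do the work, as an engineer would, in place of code of your own. Each camera call takes 0.05 s, during which the arm holds its last target. There are 200 camera calls.

## Working session

There is one attempt and no reset: what is moved stays moved. The work goes in short steps, Python scripts to look and compute and a tool call to move; the robot and the scene stay as the last step left them, time stands still between calls to the robot, and variables do not carry over. Pictures are saved under pics/ and viewed, at most 10 in all, crops included, and the job is handed in when it is done.

Besides the shell and the picture viewer there is one more tool, called after "Call:" in YAML: its name, and indented under it one key for each argument. move_arm: Moves the arm, as the interface text tells. Its arguments: {"type":"object","properties":{"commands":{"type":"array","items":{"type":"array"}}},"required":["commands"]}

```bash
mkdir -p pics
cat > h.py <<'E'
import numpy as np, cv2
from cell import env, read_camera, search_frame, cut_out
def ray(p,uv,z):
    R,_=cv2.Rodrigues(np.array(p["rvec"],float)); t=np.array(p["tvec"],float).reshape(3)
    d=R.T@np.array([(uv[0]-p["cx"])/p["fx"],(uv[1]-p["cy"])/p["fy"],1.]); c=-R.T@t
    return c+d*(z-c[2])/d[2]
def proj(p,X):
    R,_=cv2.Rodrigues(np.array(p["rvec"],float)); t=np.array(p["tvec"],float).reshape(3)
    q=(R@np.atleast_2d(X).T).T+t
    return np.c_[q[:,0]/q[:,2]*p["fx"]+p["cx"],q[:,1]/q[:,2]*p["fy"]+p["cy"]]
E
python3 - <<'E'
from h import *
for n in("top","scene"):
    p=read_camera(n); cv2.imwrite(f"pics/{n}0.png",p["image"][:,:,::-1])
    for th in("tray","shoe","tube","router","splitter","driver","tub"):
        for r in cut_out(th,p)[:4]:
            m=r["region"]; ys,xs=np.nonzero(m)
            rc=cv2.minAreaRect(np.c_[xs,ys].astype(np.float32))
            print(n,th,round(r["confidence"],2),np.round(r["at"]),np.round(ray(p,r["at"],20)),m.sum(),[np.round(v,1) for v in rc])
print(env.state())
E
```

```text
top tray 0.79 [353. 264.] [545. -36.  20.] 5522 [array([358. , 257.5]), array([ 54.3, 114.7]), np.float64(73.5)]
top shoe 0.63 [335. 262.] [549.   6.  20.] 513 [array([335.6, 263.5]), array([39.9, 13.7]), np.float64(72.3)]
top tube 0.89 [398. 152.] [ 813. -137.   20.] 1127 [array([396.1, 149.7]), array([54.6, 22.4]), np.float64(27.5)]
top tube 0.88 [457. 189.] [ 730. -275.   20.] 1030 [array([456.8, 187.5]), array([51.8, 21.1]), np.float64(82.9)]
top tube 0.86 [392. 247.] [ 588. -124.   20.] 554 [array([391.2, 247.9]), array([39.1, 15.5]), np.float64(70.3)]
top tube 0.84 [463. 287.] [ 501. -289.   20.] 591 [array([462.3, 283.8]), array([15.6, 38.9]), np.float64(45.0)]
top router 0.74 [144. 253.] [559. 445.  20.] 6895 [array([140.5, 252.3]), array([122. ,  66.2]), np.float64(8.3)]
top router 0.56 [368. 312.] [438. -74.  20.] 451 [array([367. , 310.5]), array([17.7, 31.8]), np.float64(45.0)]
top splitter 0.86 [369. 310.] [442. -75.  20.] 493 [array([366.8, 310.8]), array([17.7, 33.9]), np.float64(45.0)]
top splitter 0.66 [520. 247.] [ 596. -421.   20.] 955 [array([523.4, 249.7]), array
[... 1386 characters left out ...]
oat64(33.7)]
{'t': 0.8, 'joints': array([ 1.24041692e+00,  4.90855102e-01,  1.55891443e+00, -1.11946602e-07,
        1.09170814e+00, -1.05588520e-01]), 'qvel': array([ 1.62745007e-03,  6.53760589e-04, -1.37532108e-04,  3.94873313e-05,
       -5.33340098e-04,  1.82129049e-03]), 'tau': array([-6.43794829e-04, -6.12408757e+01, -2.58418572e+01,  6.93443720e-02,
        4.44763270e-02, -5.53498623e-06]), 'eef_pos': array([139.28021158, 609.26835182, 404.78386986]), 'tcp_rot': array([3.14147832e+00, 1.22170237e-05, 2.91680182e+00]), 'ft_force': array([ 0.22919445, -0.82722624, -1.0897265 ]), 'moment': array([-0.00875286, -0.00888355,  0.02243011]), 'grip_force': 0.0, 'opening': 1.0003982407362655}
```

```bash
python3 -c "
import cv2
i=cv2.imread('pics/top0.png')
cv2.imwrite('pics/a.png',cv2.resize(i[120:340,280:560],(763,600),interpolation=cv2.INTER_CUBIC))"
```

```text
(no output)
```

View pics/a.png

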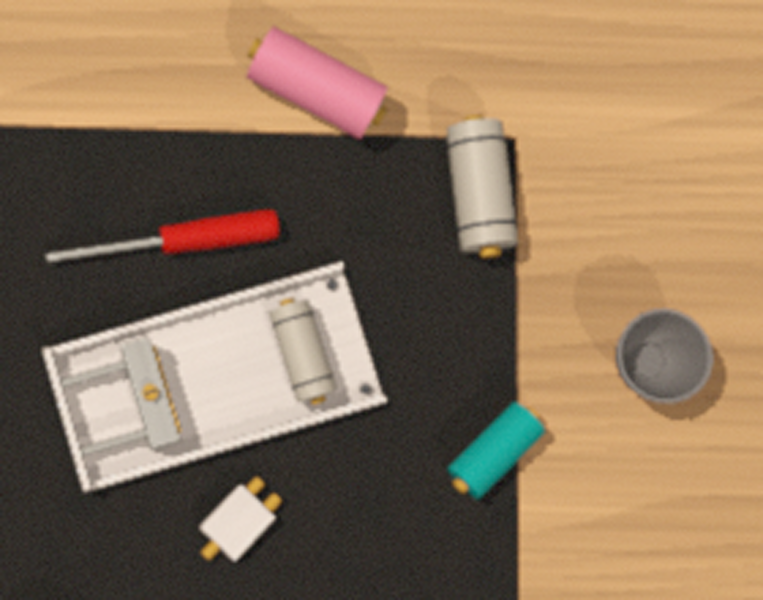

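The top view shows the tray at image (330–420, 217–300), with its open end on the right. The target is the small metallic barrel in it at (391,248). The large grey, pink and turquoise ones are decoys. The shoe is at (336,263). I'll now work out the geometry.

Run:
```python
from h import *
p=read_camera("top")
s=600/220; s2=763/280
for c,z in (((44,349),30),((343,264),18),((385,402),18),((87,490),30)):
    print(np.round(ray(p,(280+c[0]/s2,120+c[1]/s),z),1))
for c,z in (((289,300),24),((317,401),24),((301,351),36)):
    print("tube",np.round(ray(p,(280+c[0]/s2,120+c[1]/s),z),1))
for c in ((123,342),(146,338),(180,441),(157,447)):
    print("shoe",np.round(ray(p,(280+c[0]/s2,120+c[1]/s),43),1))
R,_=cv2.Rodrigues(np.array(p["rvec"],float)); print(-R.T@np.array(p["tvec"]).reshape(3),p["fx"])
```

```text
[578.6  95.2  30. ]
[ 659.9 -157.2   18. ]
[ 542.9 -193.8   18. ]
[461.9  55.4  30. ]
tube [ 626.7 -110.8   24. ]
tube [ 541.7 -135.6   24. ]
tube [ 582.3 -120.3   36. ]
shoe [584.9  28.9  43. ]
shoe [588.8   9.8  43. ]
shoe [504.1 -20.5  43. ]
shoe [498.6  -1.6  43. ]
[ 444.27439345   23.2707756  1332.81142178] 571.1388139710833
```

Call:
move_arm:
  commands:
    - [[0.5, -0.87, 0], -0.5, 0.2]
    - [[0.5, -0.87, 0], -0.5, 0.2]
    - [[0.5, -0.87, 0], -0.5, 0.2]
    - [[0.5, -0.87, 0], -0.5, 0.2]
    - [[0.5, -0.87, 0], -0.5, 0.2]
    - [[0.5, -0.87, 0], -0.5, 0.2]
    - [[0.5, -0.87, 0], -0.5, 0.2]
    - [[0.5, -0.87, 0], -0.5, 0.2]
    - [[0.5, -0.87, 0], -0.5, 0.2]
    - [[0.5, -0.87, 0], -0.5, 0.2]
    - [[0.5, -0.87, 0], -0.5, 0.2]
    - [[0.5, -0.87, 0], -0.5, 0.2]
    - [[0.5, -0.87, 0], -0.5, 0.2]
    - [[0.5, -0.87, 0], -0.5, 0.2]
    - [[0.5, -0.87, 0], -0.5, 0.2]
    - [[0.5, -0.87, 0], -0.5, 0.2]
    - [[0.5, -0.87, 0], -0.5, 0.2]
    - [[0.5, -0.87, 0], -0.5, 0.2]
    - [[0.5, -0.87, 0], -0.5, 0.2]
    - [[0.5, -0.87, 0], -0.5, 0.2]

```text
t: 2.52
eef_pos: [439.8, 85.8, 405.0]
tcp_rot: [3.141, 0.0, 2.115]
ft_force: [-0.2, -0.2, -0.1]
opening: 0.597
grip_force: 0.0
```

Call:
move_arm:
  commands:
    - [[0.49, -0.8, -0.2], -0.27, 0.2]
    - [[0.49, -0.8, -0.2], -0.27, 0.2]
    - [[0.49, -0.8, -0.2], -0.27, 0.2]
    - [[0.49, -0.8, -0.2], -0.27, 0.2]
    - [[0.49, -0.8, -0.2], -0.27, 0.2]
    - [[0.49, -0.8, -0.2], -0.27, 0.2]
    - [[0.49, -0.8, -0.2], -0.27, 0.2]
    - [[0.49, -0.8, -0.2], -0.27, 0.2]
    - [[0.49, -0.8, -0.2], -0.27, 0.2]
    - [[0.49, -0.8, -0.2], -0.27, 0.2]
    - [[0.49, -0.8, -0.2], -0.2, 0.2]
    - [[0, 0, 0], 0, 0.2]
    - [[0, 0, 0], 0, 0.2]

```text
t: 3.6
eef_pos: [601.2, -177.7, 337.9]
tcp_rot: [-3.141, -0.001, 1.883]
ft_force: [-1.1, 0.4, 0.4]
opening: 0.601
grip_force: 0.0
```

Run:
```python
from h import *
p=read_camera("wrist"); im=p["image"].copy()
for th in("tube","shoe","tray"):
    for r in cut_out(th,p)[:3]:
        m=r["region"]; ys,xs=np.nonzero(m)
        print(th,round(r["confidence"],2),np.round(r["at"]),np.round(ray(p,r["at"],24)),m.sum(),[np.round(v,1) for v in cv2.minAreaRect(np.c_[xs,ys].astype(np.float32))])
th=np.radians(107.9);u=np.array([np.cos(th),np.sin(th),0]);v=np.array([-u[1],u[0],0])
O=np.array([601.4,-175.5,0])+130*u
f=lambda x,y,z:O+x*u+y*v+[0,0,z]
print(O)
for P,c in (([f(-130,-62,18),f(130,-62,18),f(136,-62,30),f(136,62,30),f(130,62,18),f(-130,62,18)],(255,0,0)),):
    cv2.polylines(im,[np.round(proj(p,P)).astype(np.int32)],True,c,1)
cv2.imwrite("pics/w1.png",im[:,:,::-1]); np.save("w1.npy",p["image"])
print(env.state()["eef_pos"],env.state()["tcp_rot"],env.state()["ft_force"])
```

```text
tube 0.94 [316. 157.] [ 583. -124.   24.] 5279 [array([318. , 154.1]), array([ 47.5, 120.1]), np.float64(89.3)]
tube 0.93 [370. 378.] [ 693. -301.   24.] 490 [array([377.6, 357.4]), array([35.3, 57.8]), np.float64(2.6)]
tube 0.72 [578. 256.] [ 818. -133.   24.] 9649 [array([582.8, 252.9]), array([ 68.3, 166. ]), np.float64(52.0)]
tray 0.63 [322.  88.] [572. -74.  24.] 29806 [array([320., 111.]), array([222., 174.]), np.float64(90.0)]
[561.44363969 -51.7927275    0.        ]
[ 600.69784256 -175.86084159  339.17054827] [3.14136043e+00 8.07031841e-05 1.88576615e+00] [ 0.4660632   0.24995443 -0.35057119]
```

View pics/w1.png

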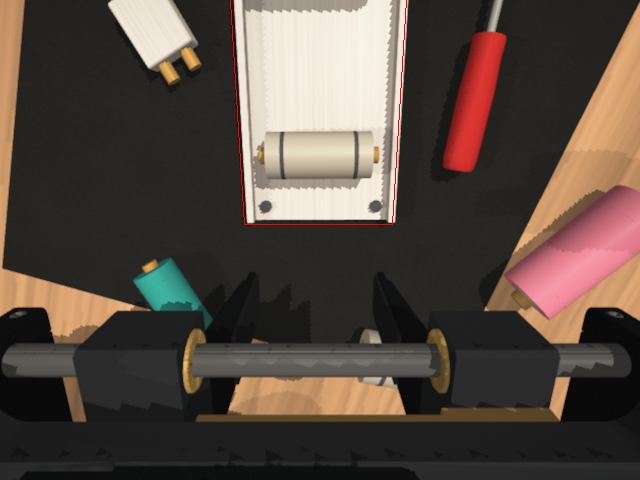

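The fit is good. The tube is at tray x≈-75 and centred, and the shoe face is at about x≈+49. I'll lower the fingers behind the tube at the open end.

Call:
move_arm:
  commands:
    - [[0, 0, -0.5], 0, -0.1]
    - [[0, 0, -0.75], 0, -0.1]
    - [[0, 0, -0.75], 0, -0.1]
    - [[0, 0, -0.75], 0, -0.1]
    - [[0, 0, -0.75], 0, -0.1]
    - [[0, 0, -0.5], 0, -0.1]
    - [[0, 0, -0.5], 0, -0.1]
    - [[0, 0, 0], 0, -0.1]
    - [[0, 0, 0], 0, -0.1]
    - [[0, 0, 0], 0, -0.1]
    - [[0, 0, 0], 0, -0.1]
    - [[0, 0, 0], 0, -0.1]

```text
t: 4.8
eef_pos: [601.1, -176.6, 204.9]
tcp_rot: [3.14, 0.001, 1.885]
ft_force: [-0.8, 0.1, 0.4]
opening: 0.45
grip_force: 0.0
```

Run:
```python
from h import *
p=read_camera("wrist");cv2.imwrite("pics/w2.png",p["image"][:,:,::-1])
s=env.state();print(s["t"],s["eef_pos"],s["tcp_rot"],s["ft_force"],s["opening"])
for i in range(8):
    p=read_camera("wrist");s=env.state();print(s["ft_force"].round(2))
```

```text
4.85 [ 601.10166101 -176.69132489  204.7597328 ] [3.14038545e+00 9.54752147e-04 1.88491007e+00] [ 1.11953581 -0.09124098 -0.30353375] 0.45272332015687167
[ 0.47  0.09 -0.28]
[ 0.07  0.22 -0.05]
[-0.6  -0.08  0.31]
[ 0.53 -0.73 -1.05]
[-0.46 -0.55 -0.52]
[-0.26 -0.5  -0.43]
[-0.37 -0.61  0.31]
[-0.42  0.1   0.79]
```

View pics/w2.png

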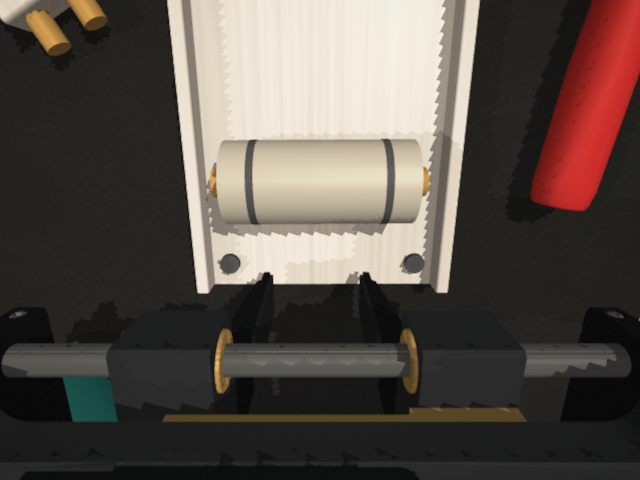

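Call:
move_arm:
  commands:
    - [[-0.051, 0.159, 0], 0, -0.1]
    - [[-0.051, 0.159, 0], 0, -0.1]
    - [[-0.051, 0.159, 0], 0, -0.1]
    - [[-0.051, 0.159, 0], 0, -0.1]
    - [[-0.026, 0.079, 0], 0, -0.1]
    - [[-0.026, 0.079, 0], 0, -0.1]
    - [[-0.026, 0.079, 0], 0, -0.1]
    - [[-0.026, 0.079, 0], 0, -0.1]
    - [[-0.026, 0.079, 0], 0, -0.1]
    - [[-0.026, 0.079, 0], 0, -0.1]
    - [[-0.026, 0.079, 0], 0, -0.1]
    - [[-0.026, 0.079, 0], 0, -0.1]
    - [[-0.026, 0.079, 0], 0, -0.1]
    - [[-0.026, 0.079, 0], 0, -0.1]
    - [[-0.026, 0.079, 0], 0, -0.1]
    - [[-0.026, 0.079, 0], 0, -0.1]
    - [[-0.026, 0.079, 0], 0, -0.1]
    - [[-0.026, 0.079, 0], 0, -0.1]
    - [[-0.026, 0.079, 0], 0, -0.1]
    - [[-0.026, 0.079, 0], 0, -0.1]

```text
t: 6.92
eef_pos: [582.3, -119.5, 203.8]
tcp_rot: [3.141, 0.0, 1.885]
ft_force: [-0.1, -0.5, 0.9]
opening: 0.448
grip_force: 0.1
```

```bash
cat >> h.py <<'E'
U=np.array([-.3074,.9516,0]);V=np.array([-.9516,-.3074,0]);O=np.array([561.44,-51.79,0])
def rep(n=3):
    F=[]
    for i in range(n):
        p=read_camera("wrist"); s=env.state(); F.append(s["ft_force"])
    d=s["eef_pos"]-O; F=np.array(F)
    print("t",s["t"],"tcp tray x,y",(d@U).round(2),(d@V).round(2),"z",s["eef_pos"][2].round(1),"yaw",s["tcp_rot"][2].round(4),"F u,v,z",(F.mean(0)@U).round(2),(F.mean(0)@V).round(2),F.mean(0)[2].round(2))
    for r in cut_out("tube",p)[:1]:
        m=r["region"]; ys,xs=np.nonzero(m); rc=cv2.minAreaRect(np.c_[xs,ys].astype(np.float32))
        q=ray(p,rc[0],24)-O; print("tube tray",(q@U).round(1),(q@V).round(1),[np.round(v,1) for v in rc])
    return p
E
python3 - <<'E'
from h import *
p=rep();cv2.imwrite("pics/w3.png",p["image"][:,:,::-1])
E
```

```text
t 7.0667 tcp tray x,y -70.89 0.9 z 203.8 yaw 1.8851 F u,v,z 0.04 0.09 0.44
tube tray -37.7 -0.1 [array([319.5, 238. ]), array([209.,  80.]), np.float64(-0.0)]
```

View pics/w3.png

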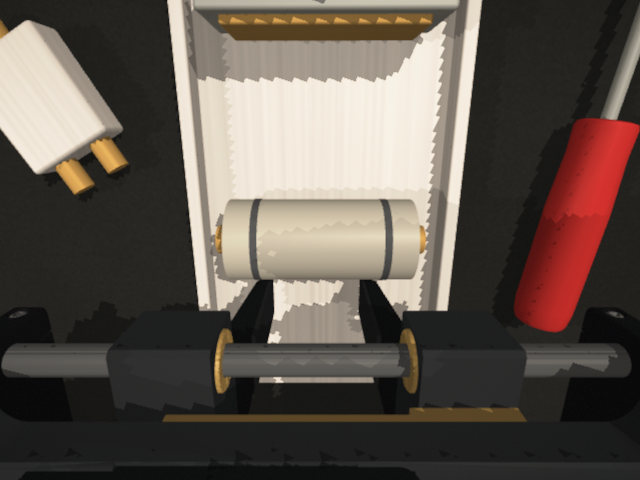

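Call:
move_arm:
  commands:
    - [[-0.026, 0.079, 0], 0, -0.1]
    - [[-0.026, 0.079, 0], 0, -0.1]
    - [[-0.026, 0.079, 0], 0, -0.1]
    - [[-0.026, 0.079, 0], 0, -0.1]
    - [[-0.026, 0.079, 0], 0, -0.1]
    - [[-0.026, 0.079, 0], 0, -0.1]
    - [[-0.026, 0.079, 0], 0, -0.1]
    - [[-0.026, 0.079, 0], 0, -0.1]
    - [[-0.026, 0.079, 0], 0, -0.1]
    - [[-0.026, 0.079, 0], 0, -0.1]
    - [[-0.026, 0.079, 0], 0, -0.1]
    - [[-0.026, 0.079, 0], 0, -0.1]
    - [[-0.026, 0.079, 0], 0, -0.1]
    - [[-0.026, 0.079, 0], 0, -0.1]
    - [[-0.02, 0.06, 0], 0, -0.1]
    - [[-0.01, 0.03, 0], 0, -0.1]

```text
t: 8.45
eef_pos: [570.5, -83.6, 203.8]
tcp_rot: [3.142, -0.0, 1.885]
ft_force: [1.0, 0.6, 0.2]
opening: 0.449
grip_force: 0.0
```

Run:
```python
from h import *
p=rep(4);cv2.imwrite("pics/w4.png",p["image"][:,:,::-1])
for r in (70,90,110,120,130,140,150,160):
  print(r,[((ray(p,(320,r),z)-O)@U).round(1) for z in (6,24,34)],p["image"][r,300])
```

```text
t 8.65 tcp tray x,y -33.33 1.13 z 203.8 yaw 1.8848 F u,v,z -0.11 -0.12 -0.42
tube tray -2.2 -0.1 [array([320., 242.]), array([ 80., 208.]), np.float64(90.0)]
70 [np.float64(71.7), np.float64(69.5), np.float64(68.2)] [202 195 178]
90 [np.float64(63.5), np.float64(62.0), np.float64(61.2)] [142 138 126]
110 [np.float64(55.0), np.float64(54.4), np.float64(54.1)] [200 194 175]
120 [np.float64(50.6), np.float64(50.5), np.float64(50.4)] [197 192 173]
130 [np.float64(46.2), np.float64(46.5), np.float64(46.7)] [217 163  84]
140 [np.float64(41.8), np.float64(42.5), np.float64(42.9)] [167 155 142]
150 [np.float64(37.2), np.float64(38.4), np.float64(39.1)] [167 155 142]
160 [np.float64(32.6), np.float64(34.3), np.float64(35.2)] [167 156 143]
```

View pics/w4.png

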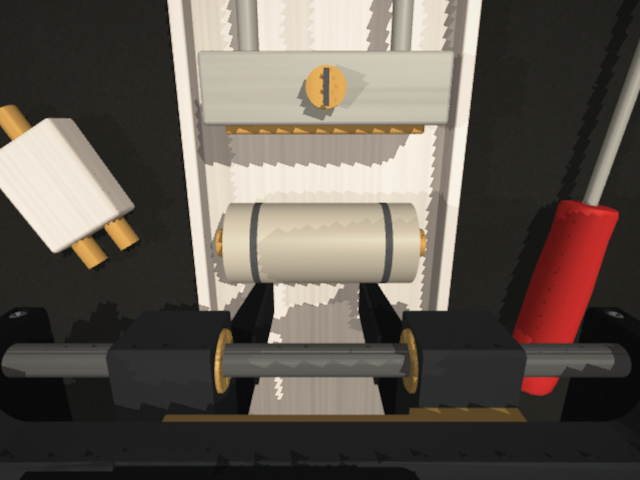

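Pad front edge is at tray x≈45, the tube is square, and about 30 mm is left. I'll advance 24 mm and slow down towards the end.

Call:
move_arm:
  commands:
    - [[-0.02, 0.063, 0], 0, -0.1]
    - [[-0.02, 0.063, 0], 0, -0.1]
    - [[-0.02, 0.063, 0], 0, -0.1]
    - [[-0.02, 0.063, 0], 0, -0.1]
    - [[-0.02, 0.063, 0], 0, -0.1]
    - [[-0.02, 0.063, 0], 0, -0.1]
    - [[-0.02, 0.063, 0], 0, -0.1]
    - [[-0.02, 0.063, 0], 0, -0.1]
    - [[-0.015, 0.048, 0], 0, -0.1]
    - [[-0.01, 0.032, 0], 0, -0.1]
    - [[-0.01, 0.032, 0], 0, -0.1]
    - [[-0.01, 0.032, 0], 0, -0.1]
    - [[-0.01, 0.032, 0], 0, -0.1]
    - [[-0.007, 0.021, 0], 0, -0.1]
    - [[-0.007, 0.021, 0], 0, -0.1]

```text
t: 9.95
eef_pos: [563.7, -62.1, 203.8]
tcp_rot: [3.141, 0.0, 1.885]
ft_force: [0.7, -0.2, 0.5]
opening: 0.453
grip_force: 0.0
```

Run:
```python
from h import *
p=rep(4);cv2.imwrite("pics/w5.png",p["image"][120:320,180:460,::-1])
```

```text
t 10.15 tcp tray x,y -10.6 1.04 z 203.7 yaw 1.8847 F u,v,z 0.17 0.09 -0.0
tube tray 20.3 0.2 [array([319. , 242.5]), array([ 80.1, 210.1]), np.float64(89.7)]
```

View pics/w5.png

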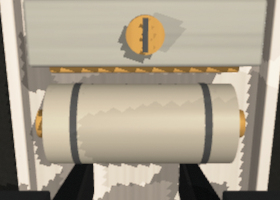

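About 6 mm of gap is left (tube edge at row ~203, pad at ~192). From here I'll creep in small steps.

Call:
move_arm:
  commands:
    - [[-0.005, 0.016, 0], 0, -0.1]
    - [[-0.005, 0.016, 0], 0, -0.1]
    - [[-0.005, 0.016, 0], 0, -0.1]
    - [[-0.005, 0.016, 0], 0, -0.1]
    - [[-0.005, 0.016, 0], 0, -0.1]
    - [[-0.005, 0.016, 0], 0, -0.1]
    - [[-0.005, 0.016, 0], 0, -0.1]

```text
t: 10.78
eef_pos: [562.6, -58.8, 203.8]
tcp_rot: [3.141, 0.0, 1.885]
ft_force: [-0.2, -0.4, 0.3]
opening: 0.449
grip_force: 0.1
```

Run:
```python
from h import *
rep(3)
```

```text
t 10.9333 tcp tray x,y -7.0 1.0 z 203.8 yaw 1.8849 F u,v,z 0.16 -0.52 0.17
tube tray 24.1 -0.3 [array([320., 242.]), array([ 81.2, 210.1]), np.float64(89.6)]
```

Call:
move_arm:
  commands:
    - [[-0.005, 0.016, 0], 0, -0.1]
    - [[-0.0025, 0.008, 0], 0, -0.1]

```text
t: 11.15
eef_pos: [562.4, -58.1, 203.7]
tcp_rot: [3.142, -0.0, 1.885]
ft_force: [0.6, -0.5, -0.2]
opening: 0.448
grip_force: 0.0
```

Run:
```python
from h import *
rep(3)
```

```text
t 11.3 tcp tray x,y -6.29 1.01 z 203.8 yaw 1.8848 F u,v,z 0.45 -0.32 -0.12
tube tray 24.3 -0.1 [array([319.5, 243. ]), array([ 80., 209.]), np.float64(90.0)]
```

Call:
move_arm:
  commands:
    - [[-0.0025, 0.008, 0], 0, -0.1]
    - [[-0.0025, 0.008, 0], 0, -0.1]
    - [[-0.0025, 0.008, 0], 0, -0.1]
    - [[-0.0025, 0.008, 0], 0, -0.1]

```text
t: 11.68
eef_pos: [562.1, -57.1, 203.8]
tcp_rot: [3.141, 0.0, 1.885]
ft_force: [0.1, 0.7, -0.5]
opening: 0.452
grip_force: 0.1
```

Run:
```python
from h import *
rep(3)
```

```text
t 11.8333 tcp tray x,y -5.3 0.98 z 203.7 yaw 1.8848 F u,v,z -0.65 -0.07 -0.1
tube tray 24.8 -0.1 [array([319.5, 244. ]), array([ 78., 209.]), np.float64(90.0)]
```

Call:
move_arm:
  commands:
    - [[-0.0025, 0.008, 0], 0, -0.1]
    - [[-0.0025, 0.008, 0], 0, -0.1]
    - [[0, 0, 0], 0, -0.1]

```text
t: 12.13
eef_pos: [562.0, -56.6, 203.8]
tcp_rot: [3.142, 0.0, 1.885]
ft_force: [0.3, -0.2, 0.1]
opening: 0.451
grip_force: 0.0
```

Run:
```python
from h import *
rep(3)
```

```text
t 12.2833 tcp tray x,y -4.79 0.98 z 203.8 yaw 1.8848 F u,v,z 0.03 -0.29 -0.02
tube tray 25.3 -0.1 [array([319.5, 244.1]), array([209.1,  78.8]), np.float64(0.5)]
```

Call:
move_arm:
  commands:
    - [[-0.0025, 0.008, 0], 0, -0.1]
    - [[-0.0025, 0.008, 0], 0, -0.1]
    - [[0, 0, 0], 0, -0.1]

```text
t: 12.58
eef_pos: [561.8, -56.1, 203.7]
tcp_rot: [3.142, -0.0, 1.885]
ft_force: [0.7, -0.3, -0.9]
opening: 0.45
grip_force: 0.0
```

Run:
```python
from h import *
rep(3)
```

```text
t 12.7333 tcp tray x,y -4.29 0.98 z 203.7 yaw 1.8848 F u,v,z 0.06 -0.31 0.23
tube tray 25.4 -0.1 [array([319.5, 244.9]), array([209.1,  77.8]), np.float64(0.6)]
```

Call:
move_arm:
  commands:
    - [[-0.0025, 0.008, 0], 0, -0.1]
    - [[-0.0025, 0.008, 0], 0, -0.1]
    - [[0, 0, 0], 0, -0.1]

```text
t: 13.03
eef_pos: [561.7, -55.6, 203.8]
tcp_rot: [3.142, -0.0, 1.885]
ft_force: [0.4, -0.2, 0.7]
opening: 0.446
grip_force: 0.0
```

Run:
```python
from h import *
rep(3)
```

```text
t 13.1833 tcp tray x,y -3.77 0.96 z 203.8 yaw 1.8848 F u,v,z 0.41 0.09 -0.15
tube tray 25.3 -0.1 [array([319.4, 246.2]), array([209.3,  78.4]), np.float64(1.2)]
```

Call:
move_arm:
  commands:
    - [[-0.0025, 0.008, 0], 0, -0.1]
    - [[-0.0025, 0.008, 0], 0, -0.1]
    - [[0, 0, 0], 0, -0.1]

```text
t: 13.48
eef_pos: [561.5, -55.2, 203.7]
tcp_rot: [3.142, -0.0, 1.885]
ft_force: [-0.4, 0.6, 0.6]
opening: 0.45
grip_force: 0.0
```

Run:
```python
from h import *
p=rep(3)
cv2.imwrite("pics/w6.png",cv2.resize(p["image"][160:320,180:460,::-1],None,fx=2.5,fy=2.5))
```

```text
t 13.6333 tcp tray x,y -3.27 0.98 z 203.8 yaw 1.8848 F u,v,z -0.25 -0.65 0.3
tube tray 25.9 -0.1 [array([319.5, 245.9]), array([209.1,  75.5]), np.float64(0.7)]
```

View pics/w6.png

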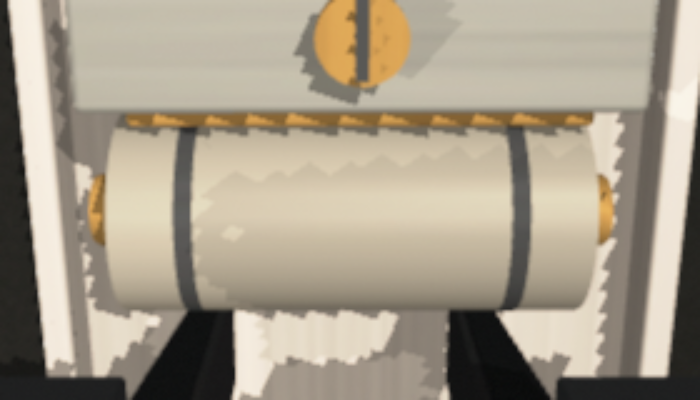

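The tube is up at the pad and square to it, with no force yet. I'll keep feeling forward.

Call:
move_arm:
  commands:
    - [[-0.0025, 0.008, 0], 0, -0.1]
    - [[-0.0025, 0.008, 0], 0, -0.1]
    - [[0, 0, 0], 0, -0.1]

```text
t: 13.93
eef_pos: [561.4, -54.8, 203.8]
tcp_rot: [3.141, 0.0, 1.885]
ft_force: [-0.0, -1.4, -0.2]
opening: 0.451
grip_force: 0.7
```

Run:
```python
from h import *
rep(3)
```

```text
t 14.0833 tcp tray x,y -2.89 0.95 z 203.8 yaw 1.8848 F u,v,z -1.96 0.55 -0.22
tube tray 25.8 -0.1 [array([319.4, 246.9]), array([209.2,  75.9]), np.float64(1.2)]
```

Call:
move_arm:
  commands:
    - [[-0.0025, 0.008, 0], 0, -0.1]
    - [[-0.0025, 0.008, 0], 0, -0.1]
    - [[0, 0, 0], 0, -0.1]

```text
t: 14.38
eef_pos: [561.4, -54.6, 203.8]
tcp_rot: [3.141, 0.001, 1.885]
ft_force: [1.4, -5.5, -0.8]
opening: 0.451
grip_force: 2.8
```

Run:
```python
from h import *
rep(3)
```

```text
t 14.5333 tcp tray x,y -2.66 0.94 z 203.8 yaw 1.8848 F u,v,z -6.25 1.17 -0.45
tube tray 27.1 -0.2 [array([319.5, 244.5]), array([ 77., 209.]), np.float64(90.0)]
```

Call:
move_arm:
  commands:
    - [[-0.0025, 0.008, 0], 0, -0.1]
    - [[0, 0, 0], 0, -0.1]

```text
t: 14.75
eef_pos: [561.3, -54.5, 203.9]
tcp_rot: [3.141, 0.001, 1.885]
ft_force: [0.3, -7.9, -0.3]
opening: 0.452
grip_force: 3.6
```

Run:
```python
from h import *
rep(3)
```

```text
t 14.9 tcp tray x,y -2.59 0.93 z 203.8 yaw 1.8849 F u,v,z -7.2 1.31 0.06
tube tray 25.9 0.0 [array([318.9, 247. ]), array([208.1,  75.8]), np.float64(1.3)]
```

That reads about 7.5 N. I'll ease back slightly to about 6 N and hold.

Call:
move_arm:
  commands:
    - [[0.0015, -0.005, 0], 0, -0.1]
    - [[0, 0, 0], 0, -0.1]
    - [[0, 0, 0], 0, -0.1]
    - [[0, 0, 0], 0, -0.1]
    - [[0, 0, 0], 0, -0.1]
    - [[0, 0, 0], 0, -0.1]
    - [[0, 0, 0], 0, -0.1]
    - [[0, 0, 0], 0, -0.1]
    - [[0, 0, 0], 0, -0.1]
    - [[0, 0, 0], 0, -0.1]
    - [[0, 0, 0], 0, -0.1]

```text
t: 15.87
eef_pos: [561.4, -54.6, 203.8]
tcp_rot: [3.141, 0.001, 1.885]
ft_force: [1.2, -5.2, -0.5]
opening: 0.45
grip_force: 3.1
```

Run:
```python
from h import *
rep(10)
```

```text
t 16.3667 tcp tray x,y -2.63 0.93 z 203.8 yaw 1.8849 F u,v,z -6.25 0.82 -0.62
tube tray 25.8 -0.2 [array([319.4, 247.1]), array([209.3,  77.4]), np.float64(1.5)]
```

Call:
move_arm:
  commands:
    - [[0, 0, 0], 0, -0.1]
    - [[0, 0, 0], 0, -0.1]
    - [[0, 0, 0], 0, -0.1]
    - [[0, 0, 0], 0, -0.1]
    - [[0, 0, 0], 0, -0.1]
    - [[0, 0, 0], 0, -0.1]
    - [[0, 0, 0], 0, -0.1]
    - [[0, 0, 0], 0, -0.1]

```text
t: 17.08
eef_pos: [561.4, -54.6, 203.8]
tcp_rot: [3.141, 0.001, 1.885]
ft_force: [0.7, -6.2, -0.9]
opening: 0.451
grip_force: 3.1
```

Held at about 6 N for over 2 s. Now a gentle retreat.

Call:
move_arm:
  commands:
    - [[0.001, -0.003, 0], 0, -0.1]
    - [[0.001, -0.003, 0], 0, -0.1]
    - [[0.001, -0.003, 0], 0, -0.1]
    - [[0.001, -0.003, 0], 0, -0.1]
    - [[0.001, -0.003, 0], 0, -0.1]
    - [[0.001, -0.003, 0], 0, -0.1]
    - [[0.001, -0.003, 0], 0, -0.1]
    - [[0.001, -0.003, 0], 0, -0.1]
    - [[0.001, -0.003, 0], 0, -0.1]
    - [[0.001, -0.003, 0], 0, -0.1]
    - [[0.001, -0.003, 0], 0, -0.1]
    - [[0.001, -0.003, 0], 0, -0.1]
    - [[0.002, -0.006, 0], 0, -0.1]
    - [[0.002, -0.006, 0], 0, -0.1]
    - [[0.003, -0.01, 0], 0, -0.1]
    - [[0.005, -0.016, 0], 0, -0.1]
    - [[0.01, -0.032, 0], 0, -0.1]
    - [[0.015, -0.048, 0], 0, -0.1]
    - [[0.02, -0.063, 0], 0, -0.1]
    - [[0.02, -0.063, 0], 0, -0.1]

```text
t: 18.75
eef_pos: [563.9, -62.8, 203.8]
tcp_rot: [3.142, -0.0, 1.885]
ft_force: [-0.3, -1.0, 0.7]
opening: 0.449
grip_force: 0.0
```

Run:
```python
from h import *
p=rep(3)
cv2.imwrite("pics/w7.png",p["image"][:,:,::-1])
```

```text
t 18.9 tcp tray x,y -11.23 1.03 z 203.7 yaw 1.8844 F u,v,z -0.03 -0.19 -0.36
tube tray 26.7 -0.3 [array([320. , 227.1]), array([212.,  77.]), np.float64(0.4)]
```

View pics/w7.png

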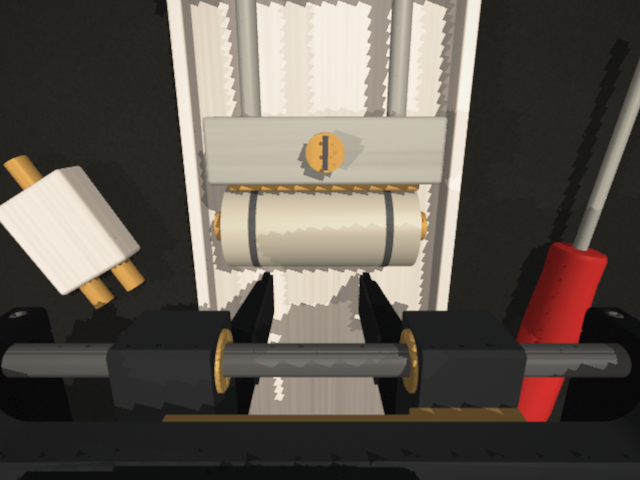

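The tube stays at the pad (rows 190–266) and square, and the fingers are clear of it. I'll back off a bit more, check that it's at rest, and hand in.

Call:
move_arm:
  commands:
    - [[0.05, -0.16, 0], 0, -0.1]
    - [[0.05, -0.16, 0], 0, -0.1]
    - [[0.05, -0.16, 0], 0, -0.1]
    - [[0.05, -0.16, 0], 0, -0.1]
    - [[0, 0, 0], 0, -0.1]
    - [[0, 0, 0], 0, -0.1]
    - [[0, 0, 0], 0, -0.1]
    - [[0, 0, 0], 0, -0.1]

```text
t: 19.62
eef_pos: [569.8, -81.7, 203.7]
tcp_rot: [-3.142, -0.0, 1.885]
ft_force: [0.4, 0.4, 1.1]
opening: 0.449
grip_force: 0.0
```

Run:
```python
from h import *
rep(3); rep(3)
print(env.job_done())
```

```text
t 19.7667 tcp tray x,y -30.95 1.17 z 203.8 yaw 1.885 F u,v,z -0.38 -0.43 0.16
tube tray 27.7 -0.4 [array([321., 181.]), array([220.,  84.]), np.float64(0.0)]
t 19.9667 tcp tray x,y -31.03 1.17 z 203.8 yaw 1.8849 F u,v,z -0.03 -0.47 0.54
tube tray 27.6 -0.2 [array([320.5, 181. ]), array([ 84., 219.]), np.float64(90.0)]
the job is handed in; nothing more can be done
None
```

I rolled the barrel square against the earth-shoe pad, pressed it at about 6 N for over 2 s, backed the fingers away with the barrel still at the pad, and handed the job in at about 20 s; the hand-in returned no verdict.

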